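# Check the household spring scale at 300 grams

## Robot

A 7-joint arm with a two-finger parallel gripper is mounted at the origin on the work surface. World frame = base frame: x ahead of the robot, y to its left, z up, the work surface at z = 0. Lengths are in m, angles in rad, forces in N, time in s.
With the tool pointing down it reaches from about 0.35 to 0.775 m from the base axis. Payload 3.1 kg.
Tool frame: the origin (TCP) lies where the fingers leave the gripper's body, on its centre line; the fingertips stand 73 mm ahead of it and the grasp point (between the pads) lies 54 mm ahead of it (arm.tip_reach is the z of the fingertips in the tool frame, in m); z points along the fingers, y is the line along which they close (so a half turn about z gives the same grasp; the last joint's range is limited). The gripper opens to 85 mm and grips with 20 to 120 N. Pads are 22 mm wide; open, the fingers measure 114 mm over their backs; the gripper's body (76 mm by 85 mm) begins 54 mm behind the grasp point. The pads swing forward as they close: fully open they stand 13 mm farther back than shut.
Start: joints at [1.251, 0.311, 0.014, 1.512, -0.004, 1.319, -0.027], TCP at [0.151, -0.529, 0.304] pointing down, gripper open.
Joint ranges: [-2.7, 2.7], [-0.3, 1.91], [-1.27, 1.3], [0.12, 2.57], [-1.44, 4.58], [0.2, 2.03], [-3.05, 3.05]. Speed limits (rad/s): [2.79, 2.79, 3.14, 3.14, 3.14, 3.14, 3.14].

## Interface

Orientations are given as a unit quaternion [x, y, z, w].
In Python, from workcell import arm gives the robot as it stands.
- The arm moves only by the tool step_arm, never from a script. Its argument "series" is a list of rows, each a list of 3 entries, a list of its own where there are three numbers: the shift along the world's x, y, z in cm, then the turn, a rotation vector about the world's x, y, z in rad, then the finger opening in cm, from 0 to 8.54. A call has 1 to 8 rows; each row is the pose to reach, as a shift and turn from the pose commanded when the call began; what a row does not reach only later rows make up. A row lasts 1/10 s, in which the tool goes at most 50 mm and 8.59 degrees, less where a joint would pass 70% of its speed; a pose out of reach is approached as far as the arm can. A call with a gripper value outside its range is refused whole. The fingers move at their own pace and stop on an object; "newtons" is the grip in N (left out, the last holds). Time passes only in rows, so rows that repeat a pose let the fingers close. It gives the time, the measured TCP pose, the force, the opening and the grip force at its end, in the units of the state.
- arm.state(): the state, without advancing time (a new reading comes with each control period).
- arm.camera(name): name is "scene" or "top" or "wrist"; returns a dict with "color" (400x640x3 uint8, blue, green, red), "K" (3x3 intrinsics, pixels), "position" and "rotation" of the camera in the world; the wrist camera has in their place "tool_from_camera" (4x4, takes a point from camera to tool coordinates, whose origin is the TCP and whose axes are the flange's). Camera axes: x right, y up, looking along -z (the intrinsics and any distortion apply to the point x, -y, -z); pixel columns grow to the right and rows downward; lengths in m; the calibration is good to about 2 mm. A picture is of the moment at which its call begins: read the wrist's pose just before it. There is no depth.
- arm.hand_in(): hands the job in; it is judged then, once.
The state is a dict: "t": time; "joint_positions": joint angles; "joint_velocities": joint speeds; "joint_efforts": joint torques, N m; "tool_pos": TCP position; "orientation": TCP orientation; "ft_force": force on the tool from outside, world axes, zero at the start; "moment": the same for the moment, N m; "width": finger opening in m; "finger_force": force on a finger pad.
Only numpy, scipy, OpenCV 4.12 (cv2) and the standard library are available. Lean on these libraries where they do the work, as an engineer would, in place of code of your own. Each camera call takes 0.05 s, during which the arm holds its last target. There are 200 camera calls.

## Task

Check the little blue spring scale by loading its pan to 300 g, one weight at a time: first stand the large brass weight (200 g) on the pan and let go, then add the small brass weight (100 g). Set both down upright and gently, without dropping them, and leave the silvery steel weight where it stands on the bamboo tray.

Things in the scene. Friction and masses are not known exactly. Their poses are not given: they have to be found in the camera images.
- pan_centre (a point): Centre of the floor of the blue spring scale's square steel pan (inside 134 x 134 mm, rim 6 mm high), moving with it; x, y along its sides, z up. The scale is fixed, 140 mm square. Empty, the floor is 90 mm above the table; the level pan sinks 4.9 mm per 100 g on a damped spring (5 mm per N, 28 mm at most): 14.7 mm at 300 g, when the dial's red needle stands upright at the green mark.
- weight_large: 200 g brass weight: upright cylinder, diameter 35 mm, 23 mm tall, with a knob on top (16 mm across, 10 mm high). Origin at the centre of its underside, z up. Stands in the robot-side row of the bamboo tray (fixed flat board 258 x 318 x 18 mm), at least 40 mm clear of other weights; a 27 mm tall pill organizer and an 85 mm tall glass tumbler are in the far row.
- weight_small: 100 g brass check weight: an upright cylinder 27 mm in diameter and 19 mm tall with a knob on top (12 mm across, 9 mm high; 28 mm tall in all). Origin at the centre of its underside, z up. Stands in the same row on the tray.
- weight_steel: 50 g silvery steel weight, not to be used: 24 mm in diameter, 14 mm tall with a knob on top (11 mm across, 8 mm high; 22 mm tall in all). Origin at the centre of its underside, z up. Stands in the same row on the tray.
Not all that is in view belongs to the job. What is shaped like the weight_small but purple or turquoise is not meant.

How it is judged:
By the outcome, as a careful person would: the job done as asked, in the order asked, and still so for the second after the job is handed in, with the robot touching nothing.
It also fails if it takes over 64 s, if anything falls off the work surface, if the arm or the gripper's body presses on something with over 40 N, if the wrist force passes 120 N, or if a joint passes its speed limit or range.

## Working session

There is one attempt and no reset: what is moved stays moved. The work goes in short steps, Python scripts to look and compute and a tool call to move; the robot and the scene stay as the last step left them, time stands still between calls to the robot, and variables do not carry over. Pictures are saved under pics/ and viewed, at most 11 in all, crops included, and the job is handed in when it is done.

Besides the shell and the picture viewer there is one more tool, called after "Call:" as name(argument=value, ...) on one line, values as JSON. step_arm: Moves the arm, as the interface text tells. Its arguments: {"type":"object","properties":{"series":{"type":"array","items":{"type":"array"}},"newtons":{"type":"number"}},"required":["series"]}

```bash
mkdir -p pics
cat > h.py <<'E'
import numpy as np, cv2, pickle
from scipy.spatial.transform import Rotation as R
from workcell import arm
def grab(name,f):
    s=arm.state(); c=arm.camera(name); c['state']={k:s[k] for k in('tool_pos','orientation')}
    if 'tool_from_camera' in c:
        T=np.eye(4);T[:3,:3]=R.from_quat(s['orientation']).as_matrix();T[:3,3]=s['tool_pos']
        T=T@np.array(c['tool_from_camera']); c['position']=T[:3,3]; c['rotation']=T[:3,:3]
    cv2.imwrite(f'pics/{f}.png',c['color']); pickle.dump(c,open(f'{f}.pkl','wb')); return c
def load(f): return pickle.load(open(f'{f}.pkl','rb'))
def dist(c):
    for k in c:
        if 'dist' in k.lower(): return np.array(c[k],float)
    return None
def rotm(c):
    r=np.array(c['rotation']); return r if r.shape==(3,3) else R.from_quat(r).as_matrix()
def ray(c,u,v):
    p=cv2.undistortPoints(np.array([[[u,v]]],float),np.array(c['K']),dist(c))[0,0]
    return rotm(c)@np.array([p[0],-p[1],-1])
def at_z(c,u,v,z):
    d=ray(c,u,v); o=np.array(c['position']); return o+d*(z-o[2])/d[2]
def proj(c,P):
    q=rotm(c).T@(np.array(P)-np.array(c['position'])); q=q*[1,-1,-1]
    return cv2.projectPoints(q.reshape(1,1,3),np.zeros(3),np.zeros(3),np.array(c['K']),dist(c))[0][0,0]
E
python3 - <<'E'
from h import *
for n in('scene','top'):
    c=grab(n,n+'0'); print({k:(v if k!='color' else 0) for k,v in c.items()})
print(arm.state())
E
```

```text
{'color': 0, 'K': array([[464.13627906,   0.        , 316.92293566],
       [  0.        , 464.13627906, 209.11136836],
       [  0.        ,   0.        ,   1.        ]]), 'position': array([ 0.94240887, -0.10924977,  0.8318981 ]), 'rotation': array([0.2246841 , 0.17285454, 0.58535224, 0.7596059 ]), 'state': {'tool_pos': array([ 0.15072094, -0.5283726 ,  0.30279418]), 'orientation': array([ 9.90359937e-01,  1.38512646e-01, -1.97259136e-04, -1.18425096e-03])}}
{'color': 0, 'K': array([[420.57217484,   0.        , 321.33624152],
       [  0.        , 420.57217484, 199.62654784],
       [  0.        ,   0.        ,   1.        ]]), 'position': array([0.28200845, 0.01796102, 1.09329822]), 'rotation': array([ 0.05775469, -0.07808052, -0.69880868,  0.70868488]), 'state': {'tool_pos': array([ 0.15070483, -0.52838632,  0.3028364 ]), 'orientation': array([ 9.90363047e-01,  1.38490893e-01, -2.17873185e-04, -1.12303018e-03])}}
{'t': 0.1, 'joint_positions': array([ 1.25130014,  0.3116808 ,  0.01397336,  1.51287119, -0.0044066 ,
        1.31916527, -0.02718967]), 'joint_velocities': array([ 0.00094109, -0.00099343,  0.00023693, -0.00433173,  0.00157456,
        0.00047996, -0.00178862]), 'joint_efforts': array([ 1.00984831e-03, -3.80857873e+01,  1.46791139e-01, -2.31243342e+01,
        1.23470410e-02,  8.03698960e-03, -2.63579505e-07]), 'tool_pos': array([ 0.15073074, -0.52844579,  0.3029205 ]), 'orientation': array([ 9.90361415e-01,  1.38503325e-01, -1.82699612e-04, -1.03084293e-03]), 'ft_force': array([-0.52241539,  0.17769418, -0.08129321]), 'moment': array([-0.00464373, -0.06780394, -0.04383874]), 'finger_force': 0.0, 'width': 0.08517274188915816}
```

View pics/top0.png

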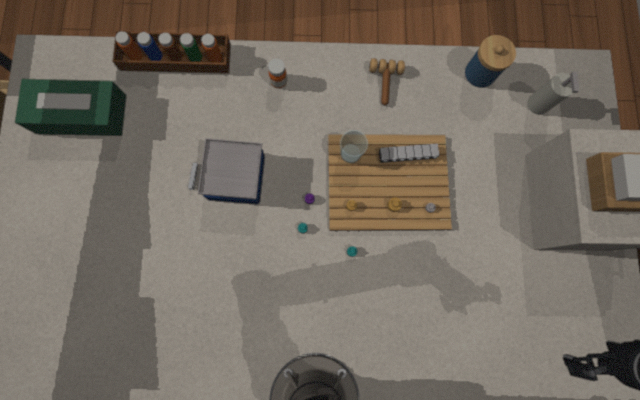

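View pics/scene0.png

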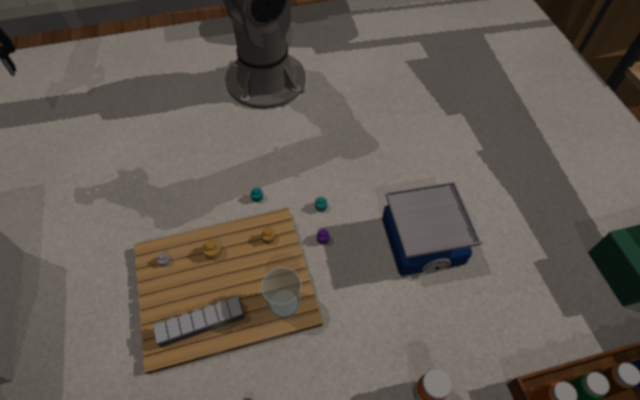

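The top view shows the small weight at about (351,206), the large one at (395,205) and the steel one at (432,208). The pan is around (234,167). In the scene view they are at (267,236), (211,248) and (164,259), with the pan around (432,217). I'll enlarge both for exact pixels.

Run:
```python
from h import *
t=load('top0')['color'];s=load('scene0')['color']
def z(im,x,y,w,h,k): return cv2.resize(im[y:y+h,x:x+w],None,fx=k,fy=k,interpolation=cv2.INTER_CUBIC)
a=np.hstack([z(t,190,130,80,80,3.75),z(t,330,180,125,75,4)[:300]])
b=np.hstack([z(s,375,175,115,100,3),z(s,145,215,145,75,3.1)[:300] if 0 else np.pad(z(s,145,215,145,75,3),((0,75),(0,0),(0,0)))])
w=max(a.shape[1],b.shape[1])
p=lambda q:np.pad(q,((0,0),(0,w-q.shape[1]),(0,0)))
o=np.vstack([p(a),p(b)]);print(o.shape);o=cv2.convertScaleAbs(o,alpha=1.5);cv2.imwrite('pics/z.png',o)
```

```text
(600, 800, 3)
```

View pics/z.png

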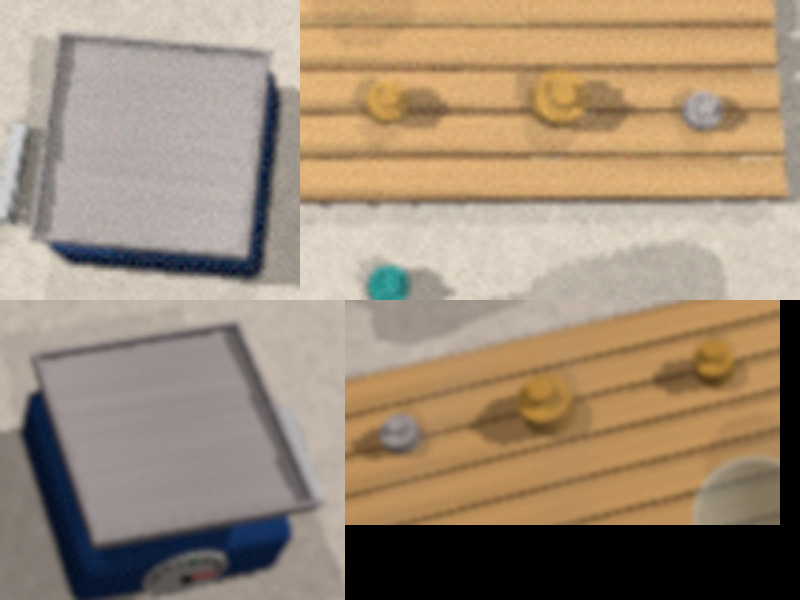

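The enlarged view shows all four pan rim corners and the three weight bodies clearly, with the large weight at about (394.5,204) in the top image and (211.7,249) in the scene image.

Run:
```python
from h import *
t=load('top0');s=load('scene0');np.set_printoptions(precision=4,suppress=True)
T=lambda x,y:(190+x/3.75,130+y/3.75); S=lambda x,y:(375+x/3,175+(y-300)/3)
for c,P in((t,[T(62,36),T(271,50),T(250,260),T(38,238)]),(s,[S(37,357),S(238,325),S(318,505),S(97,545)])):
    q=np.array([at_z(c,*p,.096) for p in P])[:,:2];print(q,q.mean(0),np.linalg.norm(q-np.roll(q,1,0),axis=1))
for n,a,b,z in(('L',(394.5,204.25),(211.7,249),.031),('S',(351.75,205.25),(268,235),.03),('St',(430.75,207.5),(163.7,259),.028)):
    print(n,at_z(t,*a,z),at_z(s,*b,z))
```

```text
[[0.6225 0.275 ]
 [0.6158 0.1378]
 [0.4746 0.1459]
 [0.4867 0.2817]] [0.5499 0.2101] [0.136  0.1373 0.1414 0.1363]
[[0.4825 0.1529]
 [0.4919 0.2884]
 [0.628  0.28  ]
 [0.6194 0.1419]] [0.5554 0.2158] [0.1373 0.1358 0.1363 0.1383]
L [ 0.4803 -0.2007  0.031 ] [ 0.4781 -0.1984  0.031 ]
S [ 0.476  -0.0901  0.03  ] [ 0.4747 -0.0861  0.03  ]
St [ 0.4738 -0.2957  0.028 ] [ 0.4745 -0.2912  0.028 ]
```

Call:
step_arm(series=[[[2, 3, 0], [0, 0, -0.04], 7], [[4, 6, 0], [0, 0, -0.08], 7], [[6, 9, 0], [0, 0, -0.12], 7], [[8, 12, 0], [0, 0, -0.16], 7], [[10, 15, 0], [0, 0, -0.2], 7], [[12, 18, 0], [0, 0, -0.24], 7], [[14, 22, 0], [0, 0, -0.28], 7], [[16, 25, 0], [0, 0, -0.3], 7]], newtons=30)

```text
t: 0.9
tool_pos: [0.3113, -0.2763, 0.3035]
orientation: [1.0, -0.011, -0.0, -0.001]
ft_force: [-0.0, -0.6, -0.4]
width: 0.07
finger_force: 0.0
```

Call:
step_arm(series=[[[2.5, 1.2, -1.5], [0, 0, 0], 6], [[5, 2.4, -3], [0, 0, 0], 6], [[8, 3.8, -5], [0, 0, 0], 6], [[11, 5.2, -7], [0, 0, 0], 6], [[13, 6.2, -8], [0, 0, 0], 6], [[15, 7, -9], [0, 0, 0], 6], [[16.8, 7.9, -10], [0, 0, 0], 6], [[16.8, 7.9, -10], [0, 0, 0], 6]])

```text
t: 1.7
tool_pos: [0.48, -0.1971, 0.2021]
orientation: [1.0, -0.009, -0.001, -0.002]
ft_force: [-0.4, -0.5, 0.1]
width: 0.0601
finger_force: 0.0
```

Run:
```python
from h import *
c=grab('wrist','w1');print(arm.state()['tool_pos'],arm.tip_reach,arm.state()['width'])
z=.031
for P in([.479,-.1995,z],[.4755,-.088,z]):print(proj(c,P))
```

```text
[ 0.47885883 -0.19864203  0.20275217] 0.0726 0.05971340513581515
[326.01745189 200.7332024 ]
[175.89617969 207.42146999]
```

View pics/w1.png

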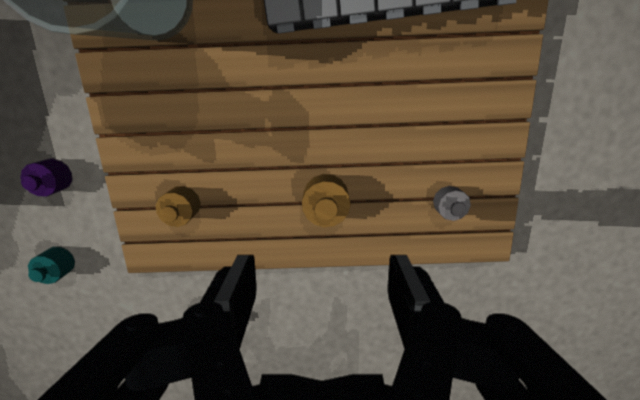

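The wrist view shows the large weight's knob at (325.5,209), the small weight's at (171,213) and the steel weight's at (458,209). The predicted positions match well.

Run:
```python
from h import *
c=load('w1');print(at_z(c,325.5,209,.051),at_z(c,171,213,.046),at_z(c,458,209,.040),c['state'],c['position'])
```

```text
[ 0.47982459 -0.19898008  0.051     ] [ 0.47670139 -0.09083451  0.046     ] [ 0.47434313 -0.29355886  0.04      ] {'tool_pos': array([ 0.48003386, -0.1971332 ,  0.20206283]), 'orientation': array([ 9.99959779e-01, -8.76776878e-03, -8.76114852e-04, -1.67313654e-03])} [ 0.56022863 -0.19838921  0.27139996]
```

Call:
step_arm(series=[[[0.1, 0, -3], [0, 0, 0], 6], [[0.1, 0, -6], [0, 0, 0], 6], [[0.1, 0, -8.5], [0, 0, 0], 6], [[0.1, 0, -10], [0, 0, 0], 6], [[0.1, 0, -10.7], [0, 0, 0], 6], [[0.1, 0, -10.7], [0, 0, 0], 6], [[0.1, 0, -10.7], [0, 0, 0], 4], [[0.1, 0, -10.7], [0, 0, 0], 3]], newtons=30)

```text
t: 2.55
tool_pos: [0.4807, -0.2003, 0.0984]
orientation: [1.0, -0.011, 0.001, 0.001]
ft_force: [2.3, -0.2, -0.9]
width: 0.0337
finger_force: 30.2
```

Call:
step_arm(series=[[[0, 0, 0], [0, 0, 0], 3], [[0, 0, 0], [0, 0, 0], 3], [[0, 0, 0], [0, 0, 0], 3], [[0, 0, 0], [0, 0, 0], 3]])

```text
t: 2.95
tool_pos: [0.4807, -0.2003, 0.0984]
orientation: [1.0, -0.011, 0.001, 0.001]
ft_force: [-1.0, 1.1, 5.4]
width: 0.0338
finger_force: 30.4
```

Call:
step_arm(series=[[[0, 0, 0.5], [0, 0, 0], 3], [[0, 0, 1.5], [0, 0, 0], 3], [[0, 0, 3.5], [0, 0, 0], 3], [[0, 0, 6.5], [0, 0, 0], 3], [[0, 0, 10], [0, 0, 0], 3], [[0, 0, 14], [0, 0, 0], 3], [[0, 0, 14], [0, 0, 0], 3], [[0, 0, 14], [0, 0, 0], 3]])

```text
t: 3.75
tool_pos: [0.4801, -0.2, 0.2381]
orientation: [1.0, -0.011, 0.001, 0.001]
ft_force: [-0.5, -0.5, -3.3]
width: 0.0338
finger_force: 30.2
```

Run:
```python
from h import *
c=grab('wrist','w2');s=arm.state();print(s['tool_pos'],s['width'],s['ft_force'])
```

```text
[ 0.4791958  -0.19971126  0.23651884] 0.033727995554409945 [-0.97390647  0.62551756 -2.06394094]
```

View pics/w2.png

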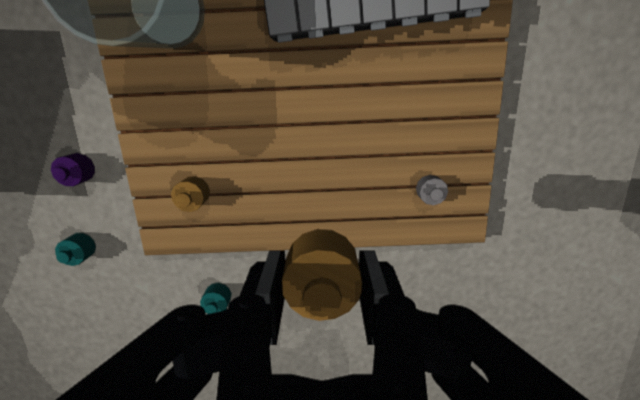

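The large weight is held upright at (322,275), and the small weight (190,193) and steel weight (432,190) are still in place.

Call:
step_arm(series=[[[0.5, 2, 0], [0, 0, 0], 3], [[1.5, 6, 0], [0, 0, 0], 3], [[2.5, 10, 0], [0, 0, 0], 3], [[3.5, 14, 0], [0, 0, 0], 3], [[4.5, 18, 0], [0, 0, 0], 3], [[5.5, 22, 0], [0, 0, 0], 3], [[6.5, 26, 0], [0, 0, 0], 3], [[7.5, 30, 0], [0, 0, 0], 3]])

```text
t: 4.6
tool_pos: [0.5537, 0.1012, 0.2345]
orientation: [1.0, -0.011, -0.002, 0.001]
ft_force: [0.2, -1.2, -2.4]
width: 0.0335
finger_force: 30.3
```

Call:
step_arm(series=[[[0.5, 3.5, 0], [0, 0, 0], 3], [[1, 6.5, 0], [0, 0, 0], 3], [[1.5, 9, 0], [0, 0, 0], 3], [[2.1, 10.6, 0], [0, 0, 0], 3], [[2.6, 11.1, 0], [0, 0, 0], 3], [[2.6, 11.1, 0], [0, 0, 0], 3], [[2.6, 11.1, 0], [0, 0, 0], 3]])

```text
t: 5.3
tool_pos: [0.5808, 0.2092, 0.2357]
orientation: [1.0, -0.012, -0.001, 0.001]
ft_force: [-0.4, 0.8, -2.1]
width: 0.0338
finger_force: 30.2
```

Run:
```python
from h import *
c=grab('wrist','w3');s=arm.state();print(s['tool_pos'],s['width'],s['ft_force'])
yaw=R.from_euler('z',-3,degrees=True).as_matrix()
for a,b in((1,1),(1,-1),(-1,-1),(-1,1)):print(proj(c,np.array([.5527,.213,.096])+yaw@[a*.068,b*.068,0]))
```

```text
[0.58086127 0.20895238 0.23605867] 0.03360348811013974 [-0.22135574 -0.11804511 -1.67014715]
[208.21240408 150.74384555]
[430.1048931  157.06580031]
[406.49307127 338.62700823]
[221.97047205 334.50169319]
```

View pics/w3.png

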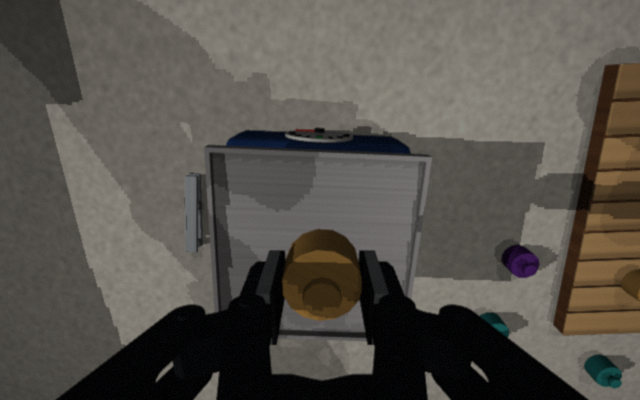

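The predicted pan corners match the picture to about 2 px: (207,148) and (431,156) at the far side, and the near edge at row 337. I'll lower now.

Call:
step_arm(series=[[[0, 0, -1.5], [0, 0, 0], 3], [[0, 0, -3.5], [0, 0, 0], 3], [[0, 0, -5], [0, 0, 0], 3], [[0, 0, -5.8], [0, 0, 0], 3], [[0, 0, -6.2], [0, 0, 0], 3], [[0, 0, -6.3], [0, 0, 0], 3], [[0, 0, -6.4], [0, 0, 0], 3], [[0, 0, -6.5], [0, 0, 0], 3]])

```text
t: 6.15
tool_pos: [0.5813, 0.2113, 0.1728]
orientation: [1.0, -0.011, 0.001, -0.0]
ft_force: [-0.1, -0.5, -2.1]
width: 0.0338
finger_force: 30.2
```

Call:
step_arm(series=[[[0, 0, -0.1], [0, 0, 0], 3], [[0, 0, -0.2], [0, 0, 0], 3], [[0, 0, -0.3], [0, 0, 0], 3], [[0, 0, -0.4], [0, 0, 0], 3], [[0, 0, -0.5], [0, 0, 0], 3], [[0, 0, -0.6], [0, 0, 0], 3], [[0, 0, -0.6], [0, 0, 0], 3], [[0, 0, -0.6], [0, 0, 0], 3]])

```text
t: 6.95
tool_pos: [0.581, 0.2112, 0.166]
orientation: [1.0, -0.011, 0.0, -0.0]
ft_force: [-0.3, 0.5, -1.8]
width: 0.0339
finger_force: 30.3
```

Call:
step_arm(series=[[[0, 0, -0.1], [0, 0, 0], 3], [[0, 0, -0.2], [0, 0, 0], 3], [[0, 0, -0.3], [0, 0, 0], 3], [[0, 0, -0.4], [0, 0, 0], 3], [[0, 0, -0.4], [0, 0, 0], 3], [[0, 0, -0.4], [0, 0, 0], 3]])

```text
t: 7.55
tool_pos: [0.581, 0.2112, 0.162]
orientation: [1.0, -0.011, 0.0, -0.0]
ft_force: [-0.7, 0.0, -0.5]
width: 0.0334
finger_force: 30.3
```

Run:
```python
from h import *
F=[];Z=[]
for i in range(12):
    if i: arm.camera('wrist')
    s=arm.state();F.append(s['ft_force'][2]);Z.append(s['tool_pos'][2])
print(np.mean(F),np.std(F)/12**.5,np.mean(Z))
c=grab('wrist','w4')
c=grab('scene','s4')
cv2.imwrite('pics/s4z.png',cv2.resize(c['color'][160:290,360:500],None,fx=4,fy=4,interpolation=cv2.INTER_CUBIC))
```

```text
-0.3451130884735449 0.11142100498402807 0.16200667704242572
```

View pics/s4z.png

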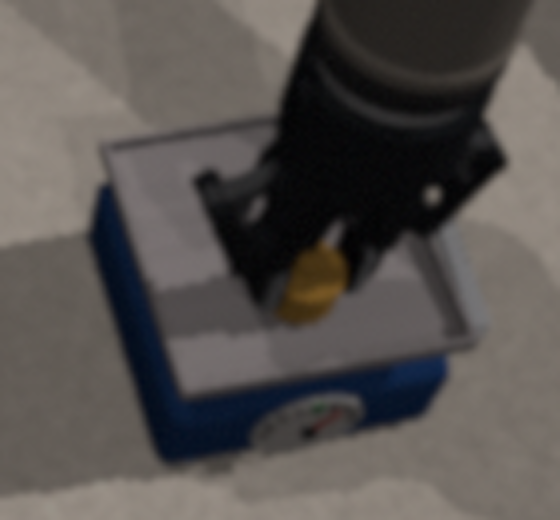

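The needle has swung well toward the green mark and the weight stands on the pan. About 0.35 N is still on the hand, so I'll go 1.5 mm lower and release.

Call:
step_arm(series=[[[0, 0, -0.1], [0, 0, 0], 3], [[0, 0, -0.15], [0, 0, 0], 3], [[0, 0, -0.15], [0, 0, 0], 3], [[0, 0, -0.15], [0, 0, 0], 3.6], [[0, 0, -0.15], [0, 0, 0], 4], [[0, 0, -0.15], [0, 0, 0], 5], [[0, 0, -0.15], [0, 0, 0], 6], [[0, 0, -0.15], [0, 0, 0], 6]])

```text
t: 9.0
tool_pos: [0.5808, 0.211, 0.1604]
orientation: [1.0, -0.011, -0.0, 0.0]
ft_force: [-0.7, 0.3, 0.7]
width: 0.0598
finger_force: 0.0
```

Call:
step_arm(series=[[[0, 0, 0], [0, 0, 0], 6], [[0, 0, 0.5], [0, 0, 0], 6], [[0, 0, 1.5], [0, 0, 0], 6], [[0, 0, 3], [0, 0, 0], 6], [[0, 0, 5], [0, 0, 0], 6], [[0, 0, 8], [0, 0, 0], 6], [[0, 0, 8], [0, 0, 0], 6]])

```text
t: 9.7
tool_pos: [0.5834, 0.2128, 0.247]
orientation: [1.0, -0.011, 0.005, -0.002]
ft_force: [0.9, 0.3, -0.1]
width: 0.0598
finger_force: 0.0
```

Run:
```python
from h import *
c=grab('wrist','w5');s=arm.state();print(s['tool_pos'],s['width'],s['ft_force'])
```

```text
[0.58244354 0.21218332 0.24466466] 0.06005069977580813 [0.66130911 0.53504977 0.19951162]
```

View pics/w5.png

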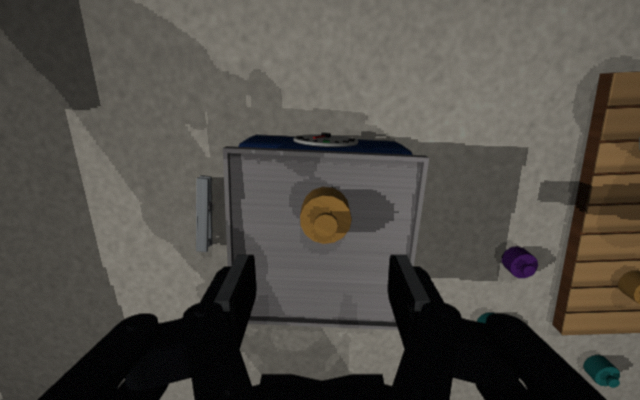

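The large weight stands upright and free in the pan at (326,215). On to the small one.

Call:
step_arm(series=[[[-1.3, -3.8, 0], [0, 0, 0], 5.5], [[-2.6, -7.6, 0], [0, 0, 0], 5.5], [[-4, -11.6, 0], [0, 0, 0], 5.5], [[-5.4, -15.6, 0], [0, 0, 0], 5.5], [[-6.8, -19.6, 0], [0, 0, 0], 5.5], [[-8.2, -23.6, -1], [0, 0, 0], 5.5], [[-9.4, -27.4, -2.5], [0, 0, 0], 5.5], [[-10.4, -30.1, -4], [0, 0, 0], 5.5]])

```text
t: 10.55
tool_pos: [0.4756, -0.0932, 0.2001]
orientation: [1.0, -0.013, 0.0, 0.001]
ft_force: [0.4, -0.7, -1.2]
width: 0.055
finger_force: 0.0
```

Call:
step_arm(series=[[[0, 0, 0], [0, 0, 0], 5.5], [[0, 0, 0], [0, 0, 0], 5.5], [[0, 0, 0], [0, 0, 0], 5.5]])

```text
t: 10.85
tool_pos: [0.4775, -0.0885, 0.2009]
orientation: [1.0, -0.01, 0.001, -0.0]
ft_force: [0.2, -0.4, -0.2]
width: 0.0549
finger_force: 0.0
```

Run:
```python
from h import *
c=grab('wrist','w6');s=arm.state();print(s['tool_pos'],s['width'],s['ft_force'])
print(proj(c,[.4767,-.0908,.046]))
```

```text
[ 0.47770418 -0.0882215   0.20103365] 0.05526558331620005 [0.79406265 1.22564005 1.07799372]
[325.64804678 208.56844872]
```

View pics/w6.png

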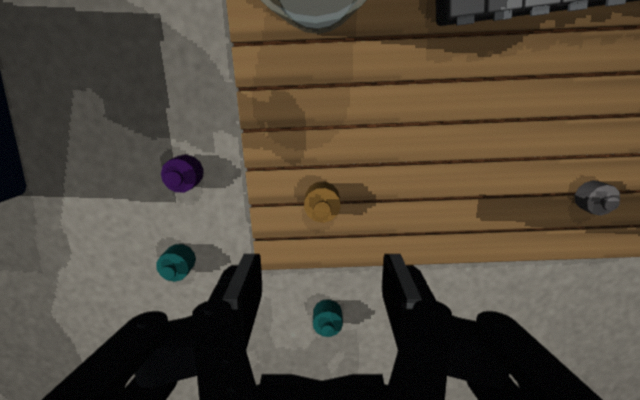

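The small weight's knob is at (321,209), straight ahead of the gripper's centre line and within 1 mm of the tool. A turquoise one stands at (327,318), on the robot side and clear of the fingers.

Call:
step_arm(series=[[[0, 0.1, -3], [0, 0, 0], 5.5], [[0, 0.1, -6], [0, 0, 0], 5.5], [[0, 0.1, -8.5], [0, 0, 0], 5.5], [[0, 0.1, -10], [0, 0, 0], 5.5], [[0, 0.1, -10.5], [0, 0, 0], 5.5], [[0, 0.1, -10.5], [0, 0, 0], 5.5], [[0, 0.1, -10.5], [0, 0, 0], 3.5], [[0, 0.1, -10.5], [0, 0, 0], 2]], newtons=25)

```text
t: 11.7
tool_pos: [0.4779, -0.0888, 0.0966]
orientation: [1.0, -0.011, 0.001, 0.0]
ft_force: [-1.2, 2.0, 0.7]
width: 0.0269
finger_force: 2.5
```

Call:
step_arm(series=[[[0, 0, 0], [0, 0, 0], 2], [[0, 0, 0], [0, 0, 0], 2], [[0, 0, 0], [0, 0, 0], 2], [[0, 0, 0], [0, 0, 0], 2]])

```text
t: 12.1
tool_pos: [0.478, -0.0888, 0.0967]
orientation: [1.0, -0.011, 0.001, 0.0]
ft_force: [-0.0, 0.9, 6.3]
width: 0.026
finger_force: 24.7
```

Call:
step_arm(series=[[[0, 0, 0.5], [0, 0, 0], 2], [[0, 0, 1.5], [0, 0, 0], 2], [[0, 0, 3.5], [0, 0, 0], 2], [[0, 0, 6.5], [0, 0, 0], 2], [[0, 0, 10], [0, 0, 0], 2], [[0, 0, 14], [0, 0, 0], 2], [[0, 0, 14], [0, 0, 0], 2]])

```text
t: 12.8
tool_pos: [0.4803, -0.0892, 0.2416]
orientation: [1.0, -0.011, 0.006, 0.001]
ft_force: [1.7, 0.6, 0.2]
width: 0.0257
finger_force: 24.7
```

Call:
step_arm(series=[[[0.5, 3, 0], [0, 0, 0], 2], [[1, 7, 0], [0, 0, 0], 2], [[1.6, 11, 0], [0, 0, 0], 2], [[2.2, 15, 0], [0, 0, 0], 2], [[2.8, 19, 0], [0, 0, 0], 2], [[3.4, 23, 0], [0, 0, 0], 2], [[4, 27, 0], [0, 0, 0], 2], [[4.5, 30.3, 0], [0, 0, 0], 2]])

```text
t: 13.6
tool_pos: [0.5211, 0.2164, 0.2349]
orientation: [1.0, -0.01, -0.001, -0.0]
ft_force: [-0.3, -0.3, -1.2]
width: 0.0254
finger_force: 24.8
```

Call:
step_arm(series=[[[0, 0, 0], [0, 0, 0], 2], [[0, 0, 0], [0, 0, 0], 2], [[0, 0, 0], [0, 0, 0], 2], [[0, 0, 0], [0, 0, 0], 2]])

```text
t: 14.0
tool_pos: [0.5221, 0.212, 0.2351]
orientation: [1.0, -0.013, -0.0, 0.001]
ft_force: [0.2, -0.4, -0.8]
width: 0.0255
finger_force: 24.8
```

Run:
```python
from h import *
c=grab('wrist','w7');s=arm.state();print(s['tool_pos'],s['width'])
F=[];Z=[]
for i in range(10):
    arm.camera('wrist')
    s=arm.state();F.append(s['ft_force'][2]);Z.append(s['tool_pos'][2])
print(np.mean(F),np.mean(Z),s['tool_pos'])
```

```text
[0.52215027 0.2122147  0.23528251] 0.025593569355042728
-0.8960345180682566 0.2354578532639538 [0.52185458 0.21404963 0.23541414]
```

View pics/w7.png

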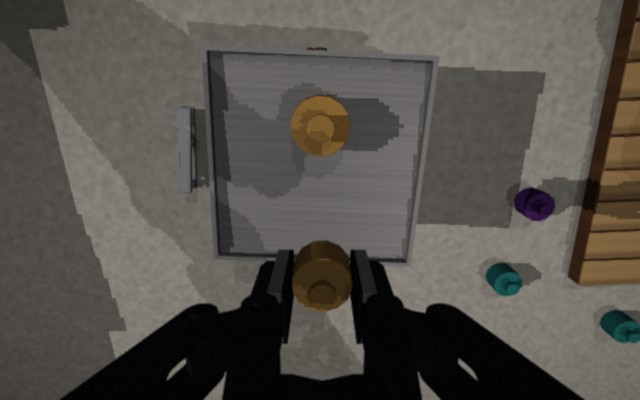

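The small weight is held upright at (321,275). The large one is still upright in the pan at (320,126), well apart. I'll lower.

Call:
step_arm(series=[[[0, 0, -1.5], [0, 0, 0], 2], [[0, 0, -3.5], [0, 0, 0], 2], [[0, 0, -5.5], [0, 0, 0], 2], [[0, 0, -6.6], [0, 0, 0], 2], [[0, 0, -7.1], [0, 0, 0], 2], [[0, 0, -7.3], [0, 0, 0], 2], [[0, 0, -7.4], [0, 0, 0], 2], [[0, 0, -7.5], [0, 0, 0], 2]])

```text
t: 15.35
tool_pos: [0.5224, 0.2144, 0.1613]
orientation: [1.0, -0.011, 0.001, -0.0]
ft_force: [0.5, -0.2, -0.5]
width: 0.0262
finger_force: 24.8
```

Call:
step_arm(series=[[[0, 0, -0.1], [0, 0, 0], 2], [[0, 0, -0.2], [0, 0, 0], 2], [[0, 0, -0.3], [0, 0, 0], 2], [[0, 0, -0.4], [0, 0, 0], 2], [[0, 0, -0.5], [0, 0, 0], 2], [[0, 0, -0.5], [0, 0, 0], 2], [[0, 0, -0.5], [0, 0, 0], 2]])

```text
t: 16.05
tool_pos: [0.522, 0.2142, 0.1555]
orientation: [1.0, -0.011, 0.0, -0.0]
ft_force: [0.8, -0.8, 0.1]
width: 0.0255
finger_force: 24.8
```

Run:
```python
from h import *
F=[];Z=[]
for i in range(16):
    arm.camera('wrist')
    s=arm.state();F.append(s['ft_force'][2]);Z.append(s['tool_pos'][2])
print(np.mean(F),np.mean(Z),s['tool_pos'])
```

```text
-0.3888913166614022 0.1554356609843316 [0.52185923 0.21409078 0.15539724]
```

Call:
step_arm(series=[[[0, 0, -0.1], [0, 0, 0], 2], [[0, 0, -0.17], [0, 0, 0], 2], [[0, 0, -0.17], [0, 0, 0], 2], [[0, 0, -0.17], [0, 0, 0], 2.8], [[0, 0, -0.17], [0, 0, 0], 3.3], [[0, 0, -0.17], [0, 0, 0], 4.2], [[0, 0, -0.17], [0, 0, 0], 5.2], [[0, 0, -0.17], [0, 0, 0], 5.2]])

```text
t: 17.65
tool_pos: [0.5218, 0.2141, 0.1537]
orientation: [1.0, -0.011, -0.0, 0.0]
ft_force: [-0.2, 0.9, 0.7]
width: 0.0519
finger_force: 0.0
```

Call:
step_arm(series=[[[0, 0, 0], [0, 0, 0], 5.2], [[0, 0, 0.5], [0, 0, 0], 5.2], [[0, 0, 1.5], [0, 0, 0], 5.2], [[0, 0, 3.5], [0, 0, 0], 5.2], [[0, 0, 6.5], [0, 0, 0], 5.2], [[-2, 0, 9], [0, 0, 0], 5.2], [[-5, -2, 11], [0, 0, 0], 5.2], [[-8, -4, 12], [0, 0, 0], 5.2]])

```text
t: 18.45
tool_pos: [0.4418, 0.1751, 0.2766]
orientation: [1.0, -0.01, 0.002, -0.001]
ft_force: [0.2, -0.1, 0.8]
width: 0.052
finger_force: 0.0
```

Call:
step_arm(series=[[[-1, -2, 0], [0, 0, 0], 5.2], [[-2, -4, 0], [0, 0, 0], 5.2], [[-2, -4, 0], [0, 0, 0], 5.2], [[-2, -4, 0], [0, 0, 0], 5.2], [[-2, -4, 0], [0, 0, 0], 5.2], [[-2, -4, 0], [0, 0, 0], 5.2]])

```text
t: 19.05
tool_pos: [0.4221, 0.1352, 0.2739]
orientation: [1.0, -0.01, 0.0, -0.0]
ft_force: [-0.4, 0.1, -0.6]
width: 0.0518
finger_force: 0.0
```

Run:
```python
from h import *
c=grab('scene','s8')
cv2.imwrite('pics/s8z.png',cv2.resize(c['color'][165:345,130:500],None,fx=2.15,fy=2.15,interpolation=cv2.INTER_CUBIC))
print(arm.state()['t'])
```

```text
19.1
```

View pics/s8z.png

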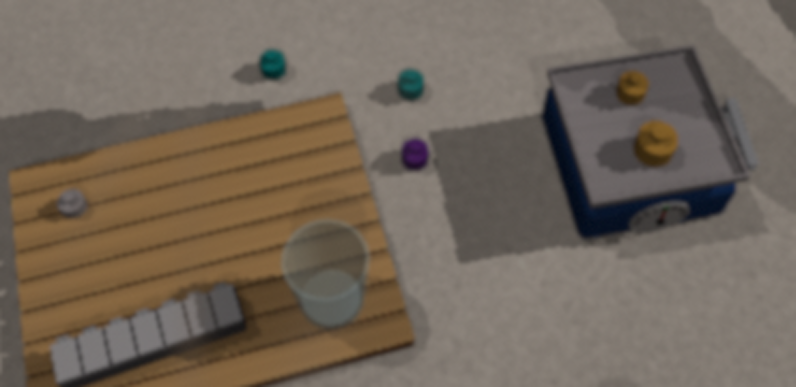

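Both brass weights stand upright on the pan at (657,142) and (633,87), and the needle is upright. The steel weight is untouched at (72,202), and the arm is clear.

```bash
python3 -c "
from h import *
print(arm.hand_in())"
```

```text
the job is handed in; nothing more can be done
None
```

The scale pan now carries 300 g: I set down the large brass weight first, then the small one, both upright, left the steel weight on the tray, and handed the job in at about 19 s of the 64 s allowed.

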